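Shift the tube in the ratchet clamp

TASK

The tube in the bench clamp has to be moved along to the red end stop: free the scissor-handled clamp by pressing the yellow end of its moving handle down, across the scissor motion, so that the ratchet lets go and the jaws spring fully open. Slide the tube along the fence, lying flat on the base, until it touches the red stop, then squeeze the handles together until the ratchet locks and the clamp grips the tube firmly again. Leave the other things on the bench where they are.

Things in the scene. Friction and masses are not known exactly. Their poses are not given: they have to be found in the camera images.
- fixture: Bench-fixed ratchet clamp, like big scissors lying flat on a grey base plate 10 mm thick (x -28 to 218, y -66 to 26). Origin on the table under the pivot; own +x from the pivot to the jaws, -x to the two steel handles, z up. Handles: 38 to 54 mm above the table, bare table below them (x under -28).
- fence (a point): Middle of the top edge of the steel fence, the fixed jaw: a bar along the fixture's x (x 20 to 170, y -52 to -40), its top 32 mm above the table. The moving jaw presses the tube against it in the fixture's -y.
- jaw (a point): Far end of the steel jaw arm (fixture x about 104), which runs here from the pivot, 14 mm wide, 39 to 53 mm above the table; it turns with the moving handle.
- fixed_handle (a point): Middle of the rigid fixed handle, a steel bar 11 mm thick: fixture y 7 to 18, x -120 to -44. A small toothed rack stands between the handles at x -75: keep fingers at x -90 or beyond.
- clamp (a joint): Angle of the moving handle and jaw about the upright pivot, rad: 0 open (sprung open), 0.165 closed to its stop. Closing takes the handle in the fixture's +y. The pad meets the tube at about 0.07. The ratchet catches at 0.06 (tube loose), 0.10 and 0.14 (tube gripped, about 5 and 10 N); the handle falls back to the last tooth passed. Starts locked at 0.14. Closing takes up to 20 N at squeeze.
- latch (a joint): Downward spring flex of the moving handle, rad: 0 at rest, 0.11 at its stop (yellow end 13 mm lower). The teeth part above about 0.06 (7 mm at the yellow end, about 5 N; 8 N at the stop). The handle then springs open in the fixture's -y, though a pressing finger may hold it back: ease it outward (-y) about 20 mm while pressed, then let go upward. Polished, slippery.
- paddle (a point): Centre of the top of the yellow thumb paddle (30 along the handle x 26 mm) at the end of the moving handle, 58 mm above the table; moves with the handle. The fixed handle ends 7 mm before the paddle begins.
- handle_mid (a point): Middle of the moving handle's straight part at fixture x -105 (bar 11 mm thick, 16 mm high, here at mid-height), on the -y side of the fixed handle; moves with the handle. Fully open its outer side stands 15 mm farther out than at 0.14.
- squeeze (a point): Fixed point midway between the two handles when closed, fixture x -105, 46 mm above the table. At joint clamp 0.14 they lie parallel, 36 mm over their outer sides (y -18 to 18). The place to squeeze, fingers on either side along the fixture's y. The fixed handle does not give way, so centre the squeeze here, or push the moving handle alone in +y.
- bar: Bright metal tube 150 long x 25 wide x 50 mm high, 0.3 to 0.4 kg, standing on its narrow side on the base (underside 10, top 60 mm above the table). Origin: centre of its underside; own x along it and along the fixture's x. With the clamp open it has 7 mm of play across. It can be pinched across its width from above, about 60 mm from its middle on the side away from the pivot.
- pad: Orange sprung nose of the moving jaw, 16 mm round, 22 to 40 mm above the table (the origin lies on the jaw arm above it, at fixture x 95, 46 mm above the table); yields up to 12 mm at about 1.2 N per mm.
- red_stop: Red fixed end stop, block 20 x 25 x 20 mm on the base plate (top 30 mm above the table); origin at the centre of its underside. It stands at fixture x -15 or x 205, y -28, in line with the tube, which starts about 15 to 35 mm short of it. Tube against it: the two origins are 85 mm apart.
- blue_stop: Blue fixed end stop like the red one, at the other end; not the one wanted.
- magnet: Bystander: red-and-black holding magnet 85 x 30 x 20 mm, on the jaw side of the clamp.
- chipping_hammer: Bystander: wooden-handled hammer, 240 mm, lying beyond the fence.
- coupons: Bystander: stack of steel plates 100 x 50 x 18 mm, beyond the moving handle.
- rod_pot: Bystander: copper-coloured pot 100 mm wide, 120 high, with rods standing in it to 260 mm.
- spray_can: Bystander: can 64 mm wide, 190 high.
- wire_brush: Bystander: brush 220 mm long, lying.
- pipe_offcut: Bystander: steel ring 76 mm wide, 70 high.
Things that resemble listed ones, but are neither listed nor needed, are in the scene too. What is shaped like the bar but turquoise is not meant.

How it is judged:
By the outcome, as a careful person would: the job done as asked, in the order asked, and still so for the second after the job is handed in, with the robot touching nothing.
It also fails if it takes over 51 s, if anything falls off the work surface, if the arm or the gripper's body presses on something with over 40 N, if the wrist force passes 120 N, or if a joint passes its speed limit or range.

ROBOT

A 6-joint arm with a two-finger parallel gripper is mounted at the origin on the work surface. World frame = base frame: x ahead of the robot, y to its left, z up, the work surface at z = 0. Lengths are in m, angles in rad, forces in N, time in s.
With the tool pointing down it reaches from about 0.275 to 0.975 m from the base axis. Payload 8.4 kg.
Tool frame: the origin (TCP) lies at the very end of the fingers, on their centre line; the grasp point (between the pads) lies 19 mm behind it; z points along the fingers, y is the line along which they close (so a half turn about z gives the same grasp; the last joint's range is limited). The gripper opens to 92 mm and grips with 3 to 60 N. Pads are 20 mm wide; open, the fingers measure 128 mm over their backs; the gripper's body (75 mm by 189 mm) begins 69 mm behind the grasp point.
Start: joints at [1.144, 0.353, 1.633, -0, 1.155, -0.002], TCP at [0.258, 0.569, 0.215] pointing down, gripper open.
Joint ranges: [-2.63, 2.63], [-0.92, 2.1], [0.06, 2.66], [-1.3, 4.44], [0, 2.69], [-3.02, 3.02]. Speed limits (rad/s): [2.22, 2.22, 2.79, 3.14, 3.14, 3.14].

INTERFACE

Orientations are given as a unit quaternion [w, x, y, z].
In Python, from workcell import r gives the robot as it stands. The module is installed in compiled form; this text tells all that it offers.
- The arm moves only by the shell command python3 -m jog 'ROWS' [FORCE]. ROWS is JSON, a list of rows, each an object with "dp": the shift along the world's x, y, z in mm, a list of three; "dr": the turn, a rotation vector about the world's x, y, z in rad, a list of three; "gripper": the opening in per cent of the stroke, from 0 (shut) to 100 (fully open). A call has 1 to 12 rows; each row shifts and turns the commanded pose from where the row before left it; what a row does not reach is not made up. A row lasts 1/10 s, in which the tool goes at most 50 mm and 8.59 degrees, less where a joint would pass 70% of its speed; a pose out of reach is approached as far as the arm can. A call with a gripper value outside its range is refused whole. The fingers move at their own pace and stop on an object; FORCE is the grip in N (left out, the last holds). Time passes only in rows, so rows that do not move let the fingers close. It gives the time, the measured TCP pose, the force, the opening and the grip force at its end, in the units of the state.
- r.read_state(): the state, without advancing time (a new reading comes with each control period).
- r.read_camera(name): name is "scene" or "top" or "wrist"; returns (picture, depth): 480x640x3 uint8, red, green, blue; 480x640 float32, m along the optical axis (not along the pixel's ray), 0 where there is no reading.
- r.camera_params(name): a dict with "camera_matrix" (3x3 intrinsics, pixels), "k1" (the pictures are not rectified: a ray, as slopes to the right and down, at radius r is drawn at 1 + k1 r^2 times it, then the intrinsics apply), "R" (3x3) and "t" (3): a world point X has camera coordinates R X + t; the wrist camera has in their place "mount" (4x4, takes a point from camera to tool coordinates, whose origin is the TCP and whose axes are the flange's). Camera axes: x right, y down, z forward; pixel columns grow to the right and rows downward; lengths in m; the calibration is good to about 2 mm. A picture is of the moment at which its call begins: read the wrist's pose just before it. camera_params takes no time and is no camera call.
- r.finish_job(): hands the job in; it is judged then, once.
The state is a dict: "t": time; "joints": joint angles; "qvel": joint speeds; "joint_efforts": joint torques, N m; "tool_pos": TCP position; "ee_rot": TCP orientation; "ft_force": force on the tool from outside, world axes, zero at the start; "torque": the same for the moment, N m; "opening": finger opening in m; "grasp_force": force on a finger pad.
Only numpy, scipy, OpenCV 4.12 (cv2) and the standard library are available. Lean on these libraries where they do the work, as an engineer would, in place of code of your own. Each camera call takes 0.05 s, during which the arm holds its last target. There are 200 camera calls.

## Working session

There is one attempt and no reset: what is moved stays moved. The work goes in short steps, Python scripts to look and compute and a shell command to move; the robot and the scene stay as the last step left them, time stands still between calls to the robot, and variables do not carry over. Pictures are saved under pics/ and viewed, at most 10 in all, crops included, and the job is handed in when it is done.

```bash
mkdir -p pics; python3 - <<'E'
from workcell import r
import cv2,numpy as np
for n in("top","scene"):
    p,d=r.read_camera(n); cv2.imwrite(f"pics/{n}0.png",p[:,:,::-1]); np.savez(f"{n}0.npz",p=p,d=d)
    c=r.camera_params(n); print(n,c)
print(r.camera_params("wrist"))
print(r.read_state())
E
```

```text
top {'camera_matrix': array([[468.75996919,   0.        , 316.09472201],
       [  0.        , 468.75996919, 239.92787889],
       [  0.        ,   0.        ,   1.        ]]), 'k1': -0.052422064042643636, 'R': array([[-0.00169341, -0.99999774,  0.00128491],
       [-0.99459038,  0.0015508 , -0.10386322],
       [ 0.10386099, -0.00145385, -0.99459076]]), 't': array([-0.03195224,  0.55510452,  1.4062185 ])}
scene {'camera_matrix': array([[537.69760488,   0.        , 314.70670912],
       [  0.        , 537.69760488, 246.16200795],
       [  0.        ,   0.        ,   1.        ]]), 'k1': -0.0793033960215066, 'R': array([[-0.68117737,  0.73211132,  0.00322522],
       [ 0.59852208,  0.55940832, -0.57344019],
       [-0.42162627, -0.38868412, -0.81924108]]), 't': array([ 0.38089304, -0.27957549,  1.49448257])}
{'camera_matrix': array([[399.56117153,   0.        , 318.53867201],
       [  0.        , 399.56117153, 240.74918064],
       [  0.        ,   0.        ,   1.        ]]), 'k1': 0.013137794710521365, 'mount': array([[-4.19918768e-04, -9.68100946e-01, -2.50560138e-01,
         7.
[... 285 characters left out ...]
oints': array([ 1.14359805e+00,  3.53625829e-01,  1.63405193e+00, -2.76937099e-05,
        1.15519540e+00, -2.38614845e-03]), 'qvel': array([-4.87937574e-05, -1.15442838e-03, -1.92338549e-03,  8.39919919e-04,
        2.12188834e-03,  8.48581487e-05]), 'joint_efforts': array([-1.23790538e-03, -5.94905305e+01, -3.34926081e+01,  6.98913471e-02,
        1.83084200e-02, -6.56592306e-05]), 'tool_pos': array([0.25740931, 0.56904189, 0.2139128 ]), 'ee_rot': array([-1.24092620e-04,  2.10806984e-01,  9.77527496e-01, -6.28238835e-04]), 'ft_force': array([-1.02597537, -0.09309013,  0.46490767]), 'torque': array([ 0.03088232,  0.04642821, -0.03532242]), 'grasp_force': 0.0, 'opening': 0.09154695924746428}
```

View pics/top0.png

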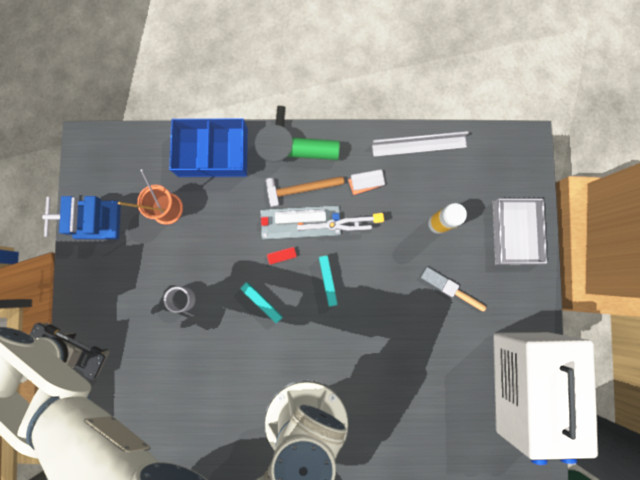

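View pics/scene0.png

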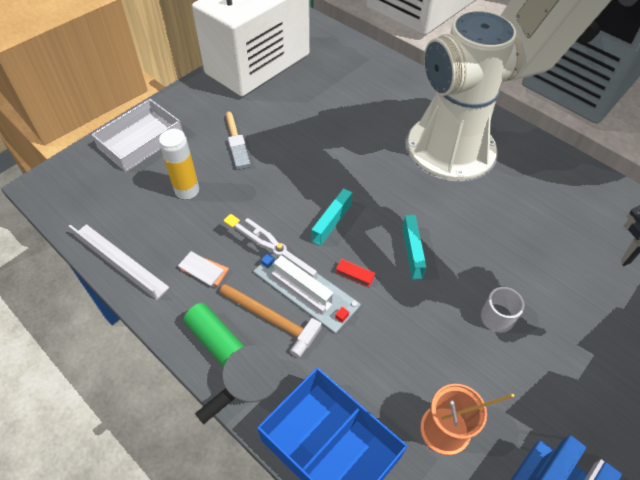

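The top view shows the fixture at about (262–340, 207–238). Red stop is at (265,221), blue stop at (336,212), the bright tube at (300,215), and the handles run right to the yellow paddle at (377,217). The two turquoise bars (262,302) and (328,280) and the white profile (420,145) are look-alikes. Only the bright tube on the fixture between the stops fits the description.

```bash
cat > h.py <<'E'
import numpy as np,cv2
from workcell import r
from scipy.spatial.transform import Rotation as Ro
def pose(n,st=None):
    c=r.camera_params(n)
    if n!="wrist": return c,c["R"],c["t"]
    q=st["ee_rot"]; T=np.eye(4); T[:3,:3]=Ro.from_quat([q[1],q[2],q[3],q[0]]).as_matrix(); T[:3,3]=st["tool_pos"]
    W=np.linalg.inv(T@c["mount"]); return c,W[:3,:3],W[:3,3]
def cast(n,uv,z,st=None):
    c,R,t=pose(n,st); K=c["camera_matrix"]
    s=cv2.undistortPoints(np.array(uv,float).reshape(-1,1,2),K,np.array([c["k1"],0,0,0,0.])).reshape(-1,2)
    d=np.c_[s,np.ones(len(s))]@R; o=-R.T@t
    return o+d*((z-o[2])/d[:,2])[:,None]
def proj(n,X,st=None):
    c,R,t=pose(n,st)
    return cv2.projectPoints(np.array(X,float).reshape(-1,1,3),cv2.Rodrigues(R)[0],t,c["camera_matrix"],np.array([c["k1"],0,0,0,0.]))[0].reshape(-1,2)
def mask(p,h0,h1,s=120,v=60):
    H=cv2.cvtColor(p,cv2.COLOR_RGB2HSV); return ((H[...,0]>=h0)&(H[...,0]<=h1)&(H[...,1]>s)&(H[...,2]>v)).astype(np.uint8)
def blobs(m,a=10):
    n,l,s,c=cv2.connectedComponentsWithStats(m); return [(c[i].round(1),s[i].tolist()) for i in range(1,n) if s[i,4]>=a]
E
python3 - <<'E'
from h import *
for n,(x0,y0,x1,y1) in dict(top=(250,195,395,270),scene=(215,205,385,335)).items():
    p=np.load(n+"0.npz")["p"]
    for nm,a,b,z in(("red",0,6,.03),("red2",172,179,.03),("blue",105,125,.03),("yel",22,34,.058)):
        m=mask(p,a,b); k=np.zeros_like(m); k[y0:y1,x0:x1]=m[y0:y1,x0:x1]
        for c,s in blobs(k,6): print(n,nm,c,s,cast(n,[c],z).round(4))
    cv2.imwrite(f"pics/{n}c.png",cv2.resize(p[y0:y1,x0:x1,::-1],None,fx=4.5 if n=="scene" else 5.4,fy=4.5 if n=="scene" else 5.4,interpolation=cv2.INTER_CUBIC))
E
```

```text
top red [264.1 220.7] [261, 217, 7, 9, 55] [[0.6146 0.1269 0.03  ]]
top red [281.4 255.2] [267, 247, 30, 17, 303] [[0.5083 0.073  0.03  ]]
top blue [335.4 216. ] [332, 213, 8, 7, 43] [[ 0.6289 -0.0924  0.03  ]]
top yel [378.2 217.4] [373, 213, 11, 10, 96] [[ 0.6201 -0.2204  0.058 ]]
scene red [355.5 271.8] [336, 259, 39, 28, 501] [[0.5141 0.0845 0.03  ]]
scene red [346.2 276.8] [340, 274, 14, 7, 17] [[0.5386 0.0778 0.03  ]]
scene red [341.7 314.1] [335, 307, 14, 15, 128] [[0.6166 0.1328 0.03  ]]
scene blue [267.1 260. ] [261, 253, 13, 15, 121] [[ 0.6288 -0.0852  0.03  ]]
scene yel [230.9 220. ] [224, 214, 15, 13, 122] [[ 0.6198 -0.2146  0.058 ]]
scene yel [279.5 245.2] [278, 244, 4, 3, 10] [[ 0.5927 -0.0789  0.058 ]]
```

View pics/topc.png

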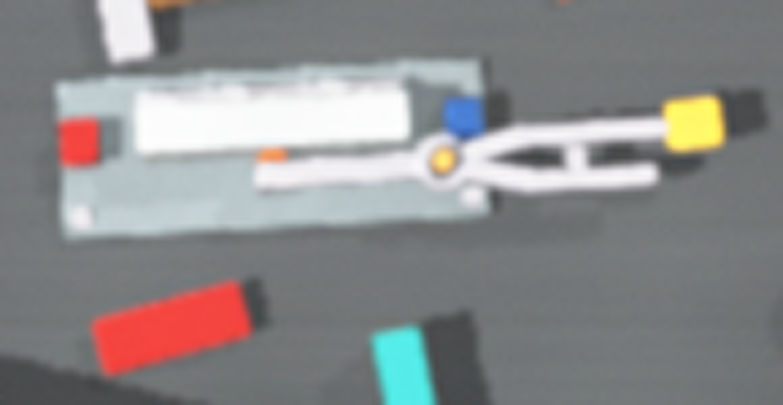

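The crop shows the red stop at (80,142), tube (270,118), orange pad (272,155), pivot (442,160), blue stop (463,117) and paddle (694,123). The fixture's +x is roughly world +y, turned about 94°. I'll go over it for a close wrist view.

```bash
python3 -m jog '[{"dp":[28,-40,3],"dr":[0,0,-0.09]},{"dp":[28,-40,3],"dr":[0,0,-0.09]},{"dp":[28,-40,3],"dr":[0,0,-0.09]},{"dp":[28,-40,3],"dr":[0,0,-0.09]},{"dp":[28,-40,3],"dr":[0,0,-0.09]},{"dp":[28,-40,3],"dr":[0,0,-0.09]},{"dp":[28,-40,3],"dr":[0,0,-0.09]},{"dp":[28,-40,3],"dr":[0,0,-0.09]},{"dp":[28,-40,3],"dr":[0,0,-0.09]},{"dp":[28,-40,3],"dr":[0,0,-0.09]},{"dp":[28,-40,3],"dr":[0,0,-0.09]},{"dp":[28,-40,3],"dr":[0,0,-0.09]}]'
python3 -m jog '[{"dp":[5,-45,0],"gripper":0},{"dp":[5,-45,0]},{"dp":[0,-40,0]},{},{},{}]'
cat > look.py <<'E'
from h import *
import sys
st=r.read_state(); p,d=r.read_camera("wrist"); cv2.imwrite(f"pics/{sys.argv[1]}.png",p[:,:,::-1]); np.savez(sys.argv[1]+".npz",p=p,d=d,**{k:st[k] for k in("tool_pos","ee_rot")})
print(st["t"],st["tool_pos"].round(4),st["ee_rot"].round(4),st["ft_force"].round(2),st["joints"].round(2))
for nm,a,b,z in(("red",0,6,.03),("blue",105,125,.03),("yel",22,34,.058),("orange",8,16,.04)):
    for c,s in blobs(mask(p,a,b),30): print(nm,c,s,cast("wrist",[c],z,st).round(4)[0,:2])
E
python3 look.py w1
```

```text
0.1 [0.2574 0.569  0.2139] [-1.000e-04  2.108e-01  9.775e-01 -6.000e-04] [-1.03 -0.09  0.46] [ 1.14  0.35  1.63 -0.    1.16 -0.  ]
blue [478.4 448.6] [449, 430, 60, 31, 1244] [0.5511 0.6207]
orange [596.4 124.1] [541, 17, 99, 210, 12534] [0.2779 0.8105]schema error: expected keys dp, dr, gripper
schema error: expected keys dp, dr, gripper
```

View pics/w1.png

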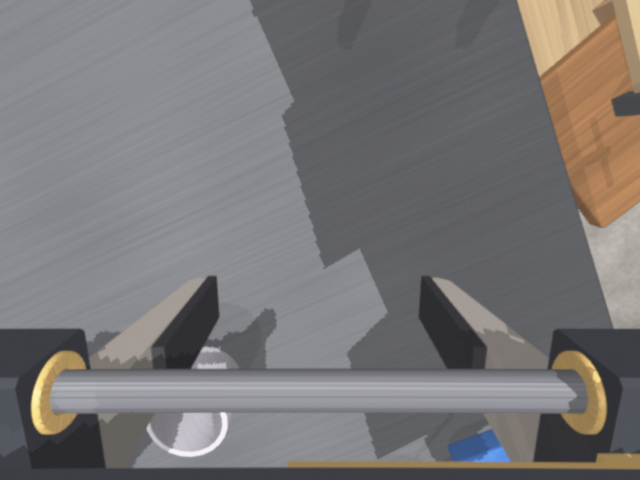

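This is still the start pose, because the jog was refused: every row needs all three keys. It also shows that the gripper hides the lower part of the wrist view (fingertips near row 280). So I should view from over the paddle, where the camera looks along the fixture towards +y.

```bash
python3 -m jog '[{"dp":[28,-40,3],"dr":[0,0,-0.09],"gripper":0},{"dp":[28,-40,3],"dr":[0,0,-0.09],"gripper":0},{"dp":[28,-40,3],"dr":[0,0,-0.09],"gripper":0},{"dp":[28,-40,3],"dr":[0,0,-0.09],"gripper":0},{"dp":[28,-40,3],"dr":[0,0,-0.09],"gripper":0},{"dp":[28,-40,3],"dr":[0,0,-0.09],"gripper":0},{"dp":[28,-40,3],"dr":[0,0,-0.09],"gripper":0},{"dp":[28,-40,3],"dr":[0,0,-0.09],"gripper":0},{"dp":[28,-40,3],"dr":[0,0,-0.09],"gripper":0},{"dp":[28,-40,3],"dr":[0,0,-0.09],"gripper":0},{"dp":[28,-40,3],"dr":[0,0,-0.09],"gripper":0},{"dp":[28,-40,3],"dr":[0,0,-0.09],"gripper":0}]' | tail -3
python3 -m jog '[{"dp":[4,-45,5],"dr":[0,0,0],"gripper":0},{"dp":[4,-45,5],"dr":[0,0,0],"gripper":0},{"dp":[4,-45,5],"dr":[0,0,0],"gripper":0},{"dp":[4,-45,5],"dr":[0,0,0],"gripper":0},{"dp":[4,-45,5],"dr":[0,0,0],"gripper":0},{"dp":[4,-45,5],"dr":[0,0,0],"gripper":0},{"dp":[0,-30,0],"dr":[0,0,0],"gripper":0},{"dp":[0,0,0],"dr":[0,0,0],"gripper":0},{"dp":[0,0,0],"dr":[0,0,0],"gripper":0}]'
python3 look.py w2
```

```text
ft_force: [0.4, 0.7, -0.3]
opening: 0.0005
grasp_force: 0.0
t: 2.25
tool_pos: [0.6172, -0.2108, 0.28]
ee_rot: [-0.001, 0.684, 0.73, -0.0]
ft_force: [-0.2, 0.4, -0.4]
opening: 0.0007
grasp_force: 0.0
2.25 [ 0.6172 -0.2108  0.28  ] [-5.000e-04  6.840e-01  7.295e-01 -0.000e+00] [-0.23  0.38 -0.44] [-0.33  0.35  1.5   0.    1.3  -0.4 ]
blue [335.   86.2] [323, 75, 25, 23, 541] [ 0.6251 -0.0901]
yel [321.  217.9] [307, 202, 27, 30, 620] [ 0.6195 -0.2173]
orange [444.1  58.6] [429, 0, 29, 122, 2915] [ 0.7259 -0.0606]
```

View pics/w2.png

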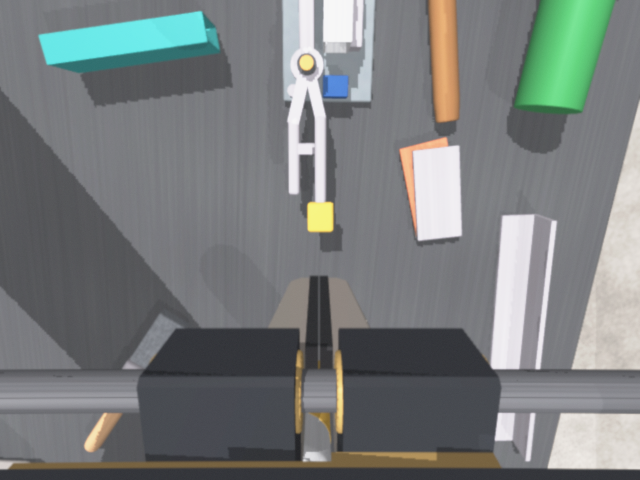

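The wrist view shows the paddle at (321,218), blue stop (335,86), pivot (307,62), and the handles vertical in the image, so the yaw matches. Paddle centre is about (0.620,-0.218). Next I go down just above it.

```bash
python3 -m jog '[{"dp":[3,-6,-30],"dr":[0,0,0],"gripper":0},{"dp":[0,0,-40],"dr":[0,0,0],"gripper":0},{"dp":[0,0,-45],"dr":[0,0,0],"gripper":0},{"dp":[0,0,-45],"dr":[0,0,0],"gripper":0},{"dp":[0,0,-35],"dr":[0,0,0],"gripper":0},{"dp":[0,0,-15],"dr":[0,0,0],"gripper":0},{"dp":[0,0,0],"dr":[0,0,0],"gripper":0},{"dp":[0,0,0],"dr":[0,0,0],"gripper":0}]'
python3 -m jog '[{"dp":[0,0,-4],"dr":[0,0,0],"gripper":0},{"dp":[0,0,-4],"dr":[0,0,0],"gripper":0},{"dp":[0,0,-4],"dr":[0,0,0],"gripper":0},{"dp":[0,0,-3],"dr":[0,0,0],"gripper":0},{"dp":[0,0,-3],"dr":[0,0,0],"gripper":0},{"dp":[0,0,0],"dr":[0,0,0],"gripper":0},{"dp":[0,0,0],"dr":[0,0,0],"gripper":0}]'
```

```text
t: 3.1
tool_pos: [0.6217, -0.2162, 0.072]
ee_rot: [0.001, 0.683, 0.73, 0.0]
ft_force: [0.4, 0.5, 0.6]
opening: -0.0
grasp_force: 0.0
t: 3.8
tool_pos: [0.6211, -0.2168, 0.053]
ee_rot: [0.001, 0.683, 0.73, 0.0]
ft_force: [1.8, -0.5, 4.1]
opening: 0.0003
grasp_force: 2.1
```

```bash
python3 -m jog '[{"dp":[0,0,-3],"dr":[0,0,0],"gripper":0},{"dp":[0,0,-3],"dr":[0,0,0],"gripper":0},{"dp":[0,0,0],"dr":[0,0,0],"gripper":0},{"dp":[0,0,0],"dr":[0,0,0],"gripper":0}]'
python3 -m jog '[{"dp":[4,0,0],"dr":[0,0,0],"gripper":0},{"dp":[4,0,0],"dr":[0,0,0],"gripper":0},{"dp":[4,0,0],"dr":[0,0,0],"gripper":0},{"dp":[4,0,0],"dr":[0,0,0],"gripper":0},{"dp":[4,0,0],"dr":[0,0,0],"gripper":0},{"dp":[3,0,0],"dr":[0,0,0],"gripper":0},{"dp":[0,0,0],"dr":[0,0,0],"gripper":0},{"dp":[0,0,0],"dr":[0,0,0],"gripper":0}]'
```

```text
t: 4.2
tool_pos: [0.6212, -0.217, 0.0472]
ee_rot: [0.001, 0.683, 0.73, 0.0]
ft_force: [0.1, -0.9, 6.8]
opening: 0.0007
grasp_force: 3.4
t: 5.0
tool_pos: [0.6439, -0.2167, 0.0471]
ee_rot: [0.0, 0.683, 0.73, 0.0]
ft_force: [-0.8, -0.3, 6.5]
opening: 0.0
grasp_force: 3.3
```

Still pressed after 23 mm outward. Now I lift and look.

```bash
python3 -m jog '[{"dp":[0,0,15],"dr":[0,0,0],"gripper":0},{"dp":[0,0,40],"dr":[0,0,0],"gripper":0},{"dp":[0,10,50],"dr":[0,0,0],"gripper":0},{"dp":[-10,35,50],"dr":[0,0,0],"gripper":0},{"dp":[-10,45,35],"dr":[0,0,0],"gripper":30},{"dp":[0,40,10],"dr":[0,0,0],"gripper":50},{"dp":[0,0,0],"dr":[0,0,0],"gripper":50},{"dp":[0,0,0],"dr":[0,0,0],"gripper":50},{"dp":[0,0,0],"dr":[0,0,0],"gripper":50}]'
python3 look.py w3
python3 - <<'E'
from h import *
p,d=r.read_camera("top")
for c,s in blobs(mask(p[190:240,340:400],22,34),20): c=c+[340,190]; print(c,s,cast("top",[c],.058))
E
```

```text
t: 5.9
tool_pos: [0.6263, -0.1003, 0.2307]
ee_rot: [-0.0, 0.683, 0.73, -0.001]
ft_force: [-1.0, 0.5, 0.2]
opening: 0.0383
grasp_force: 0.0
5.9 [ 0.6263 -0.1003  0.2307] [-4.000e-04  6.835e-01  7.300e-01 -5.000e-04] [-0.99  0.46  0.23] [-0.16  0.35  1.59 -0.    1.19 -0.23]
red [201.9  27.3] [176, 0, 52, 59, 2192] [0.5175 0.0529]
blue [318.7 202.9] [306, 192, 26, 23, 582] [ 0.625  -0.0887]
yel [322.2 336.8] [308, 321, 29, 32, 775] [ 0.6364 -0.2111]
orange [430.5 116. ] [412, 0, 37, 236, 6049] [ 0.716  -0.0056]
orange [288.3  75.5] [280, 65, 18, 22, 312] [0.5923 0.0189]
orange [410.2 255.7] [388, 249, 47, 13, 94] [ 0.714  -0.1314]
```

View pics/w3.png

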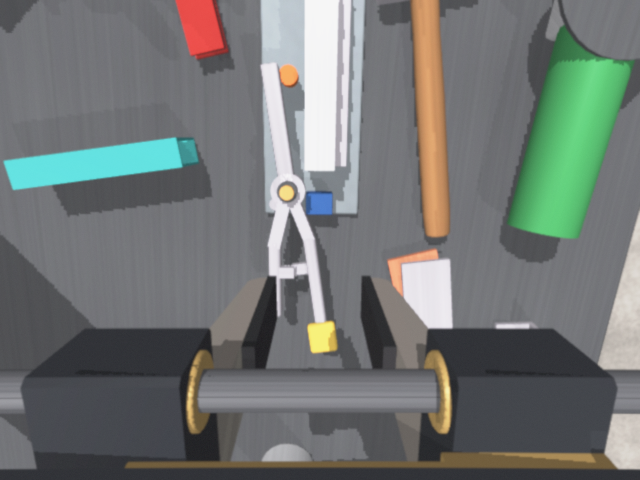

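The clamp is open: the pad at (288,75) stands clear of the tube and the paddle has moved to (322,337). The tube's near end is at (320,169), with its edges at columns 305–337. I'll move on to the far end.

```bash
python3 -m jog '[{"dp":[-2,40,0],"dr":[0,0,0],"gripper":55},{"dp":[-3,40,0],"dr":[0,0,0],"gripper":55},{"dp":[-2,40,0],"dr":[0,0,0],"gripper":55},{"dp":[0,0,0],"dr":[0,0,0],"gripper":55},{"dp":[0,0,0],"dr":[0,0,0],"gripper":55}]'
python3 - <<'E'
from h import *
z=np.load("w3.npz"); print(cast("wrist",[(304.5,168),(335,170),(309,3),(338,3)],.06,z).round(4))
E
python3 look.py w4
```

```text
t: 6.5
tool_pos: [0.6197, 0.0201, 0.2307]
ee_rot: [-0.0, 0.683, 0.73, -0.001]
ft_force: [0.4, -0.1, -0.0]
opening: 0.0506
grasp_force: 0.0
[[ 0.6109 -0.0552  0.06  ]
 [ 0.6366 -0.0552  0.06  ]
 [ 0.6073  0.0684  0.06  ]
 [ 0.6293  0.0698  0.06  ]]
6.5 [0.6197 0.0201 0.2307] [-2.000e-04  6.831e-01  7.303e-01 -5.000e-04] [ 0.41 -0.14 -0.03] [ 0.03  0.33  1.63 -0.    1.18 -0.04]
red [320.4  91. ] [307, 79, 28, 25, 691] [0.6134 0.1299]
red [203.  141.9] [173, 93, 61, 99, 3387] [0.511  0.0799]
blue [567.1  19.7] [486, 0, 154, 45, 6034] [0.8144 0.1984]
blue [317.5 318.7] [306, 307, 24, 24, 561] [ 0.6251 -0.0859]
yel [320.4 443.8] [307, 429, 28, 29, 647] [ 0.6363 -0.2099]
orange [419.4 222. ] [403, 140, 34, 175, 3807] [0.712  0.0217]
orange [289.4 214.4] [281, 205, 17, 20, 264] [0.5923 0.0209]
orange [385.3 365.9] [382, 363, 7, 6, 30] [ 0.6967 -0.1283]
```

View pics/w4.png

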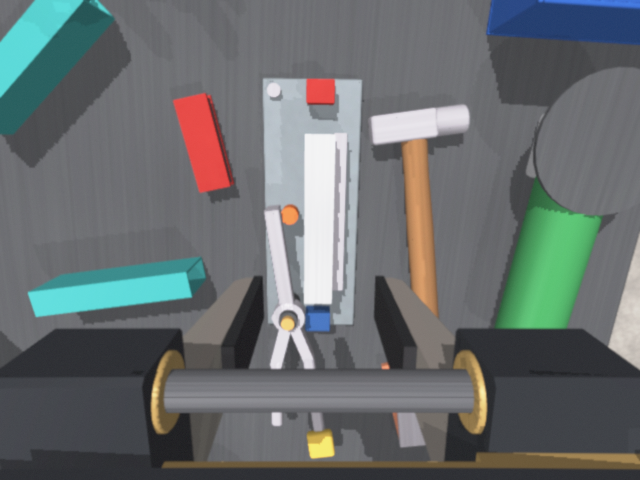

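The view shows the tube from row 134 to 303, columns 304–336, the red stop at (320,91) beyond it, the fence on its right and the pad clear at (289,214).

```bash
python3 - <<'E'
from h import *
z=np.load("w4.npz"); p=z["p"]
g=cv2.cvtColor(p,cv2.COLOR_RGB2GRAY)
for row in(145,170,200,240,270,290): 
    x=np.where(g[row,295:350]>215)[0]+295; print(row,x.min(),x.max(), cast("wrist",[(x.min()-.5,row),(x[x<339].max()+.5,row)],.06,z)[:,:2].round(4).tolist(), g[row,298:350:2].tolist() if row in(170,) else "")
x=np.where(g[100:330,320]>215)[0]+100; print(x.min(),x.max(),cast("wrist",[(320,x.min()-.5),(320,x.max()+.5)],.06,z))
E
```

```text
145 305 345 [[0.6032, 0.0839], [0.6313, 0.0858]] 
170 304 344 [[0.6035, 0.0634], [0.6296, 0.0652]] [181, 182, 182, 216, 243, 242, 242, 241, 242, 243, 243, 243, 242, 243, 243, 243, 242, 242, 222, 162, 159, 181, 228, 226, 158, 130]
200 305 343 [[0.6058, 0.0381], [0.6307, 0.0398]] 
240 304 342 [[0.607, 0.0027], [0.6325, 0.0044]] 
270 304 341 [[0.6086, -0.025], [0.6337, -0.0234]] 
290 304 331 [[0.6097, -0.0441], [0.6351, -0.0424]] 
134 302 [[ 0.61540419  0.09391905  0.06      ]
 [ 0.62547444 -0.05532909  0.06      ]]
```

```bash
python3 -m jog '[{"dp":[-3,40,-10],"dr":[0,0,0],"gripper":55},{"dp":[0,19,-35],"dr":[0,0,0],"gripper":55},{"dp":[0,0,-45],"dr":[0,0,0],"gripper":55},{"dp":[0,0,-45],"dr":[0,0,0],"gripper":55},{"dp":[0,0,-30],"dr":[0,0,0],"gripper":55},{"dp":[0,0,-18],"dr":[0,0,0],"gripper":55},{"dp":[0,0,-9],"dr":[0,0,0],"gripper":55},{"dp":[0,0,0],"dr":[0,0,0],"gripper":55},{"dp":[0,0,0],"dr":[0,0,0],"gripper":55}]'
python3 -m jog '[{"dp":[0,0,0],"dr":[0,0,0],"gripper":20},{"dp":[0,0,0],"dr":[0,0,0],"gripper":20},{"dp":[0,0,0],"dr":[0,0,0],"gripper":20},{"dp":[0,0,0],"dr":[0,0,0],"gripper":20},{"dp":[0,0,0],"dr":[0,0,0],"gripper":20},{"dp":[0,0,0],"dr":[0,0,0],"gripper":20},{"dp":[0,0,0],"dr":[0,0,0],"gripper":20}]' 12
```

```text
t: 7.45
tool_pos: [0.6177, 0.0787, 0.04]
ee_rot: [0.0, 0.684, 0.73, 0.0]
ft_force: [-0.2, 0.2, -0.2]
opening: 0.0504
grasp_force: 0.0
t: 8.15
tool_pos: [0.6164, 0.0795, 0.0399]
ee_rot: [-0.0, 0.683, 0.73, -0.0]
ft_force: [-3.2, -0.4, 5.6]
opening: 0.025
grasp_force: 12.0
```

```bash
python3 -m jog '[{"dp":[-0.3,5,0],"dr":[0,0,0],"gripper":20},{"dp":[-0.3,5,0],"dr":[0,0,0],"gripper":20},{"dp":[-0.3,5,0],"dr":[0,0,0],"gripper":20},{"dp":[0,0,0],"dr":[0,0,0],"gripper":20},{"dp":[0,0,0],"dr":[0,0,0],"gripper":20}]'
python3 -m jog '[{"dp":[-0.2,2,0],"dr":[0,0,0],"gripper":20},{"dp":[-0.1,2,0],"dr":[0,0,0],"gripper":20},{"dp":[0,0,0],"dr":[0,0,0],"gripper":20},{"dp":[0,0,0],"dr":[0,0,0],"gripper":20}]'
python3 -m jog '[{"dp":[-0.1,2,0],"dr":[0,0,0],"gripper":20},{"dp":[-0.1,1,0],"dr":[0,0,0],"gripper":20},{"dp":[0,0,0],"dr":[0,0,0],"gripper":20},{"dp":[0,0,0],"dr":[0,0,0],"gripper":20}]'
```

```text
t: 8.65
tool_pos: [0.6156, 0.0943, 0.0399]
ee_rot: [-0.0, 0.683, 0.73, -0.0]
ft_force: [-1.7, -0.5, 6.1]
opening: 0.0251
grasp_force: 12.0
t: 9.05
tool_pos: [0.6154, 0.0979, 0.0399]
ee_rot: [0.0, 0.683, 0.73, -0.0]
ft_force: [-2.1, -3.0, 5.5]
opening: 0.0246
grasp_force: 12.0
t: 9.45
tool_pos: [0.6153, 0.1008, 0.0399]
ee_rot: [0.0, 0.683, 0.73, -0.0]
ft_force: [-2.3, -4.2, 4.9]
opening: 0.0249
grasp_force: 12.0
```

```bash
for i in 1; do python3 -m jog '[{"dp":[-0.1,1,0],"dr":[0,0,0],"gripper":20},{"dp":[0,1,0],"dr":[0,0,0],"gripper":20},{"dp":[0,0,0],"dr":[0,0,0],"gripper":20},{"dp":[0,0,0],"dr":[0,0,0],"gripper":20}]'; done
python3 - <<'E'
from h import *
st=r.read_state(); p,d=r.read_camera("top"); q,_=r.read_camera("wrist"); cv2.imwrite("pics/w5.png",np.hstack([q[20:260,200:440,::-1].repeat(2,0).repeat(2,1)[:480],cv2.resize(p[200:245,255:295,::-1],(320,480),interpolation=cv2.INTER_CUBIC)]))
E
```

```text
t: 9.85
tool_pos: [0.6152, 0.1027, 0.0399]
ee_rot: [0.0, 0.683, 0.73, -0.0]
ft_force: [-2.6, -4.1, 6.1]
opening: 0.0247
grasp_force: 12.0
```

View pics/w5.png

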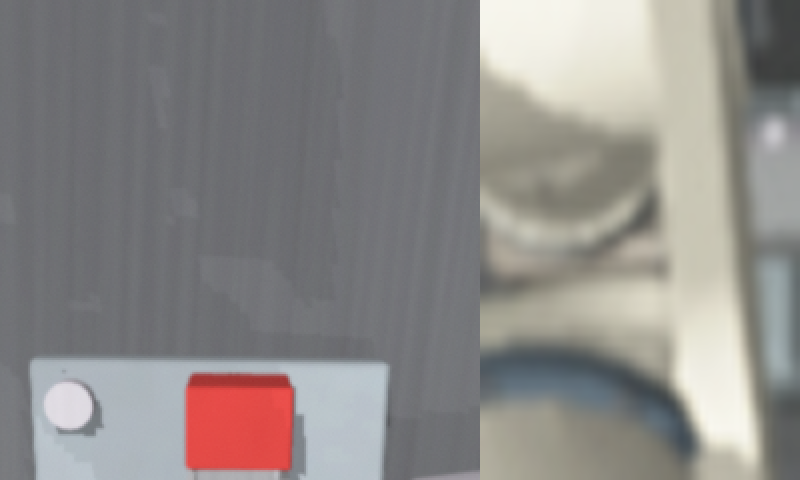

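The red stop's near edge is at full-image row ~254, just at the crop border, and the top camera is hidden by the arm. I'll measure the gap numerically and print the pixel column.

```bash
python3 - <<'E'
from h import *
st=r.read_state(); q,_=r.read_camera("wrist")
print([(v,q[v,318].tolist()) for v in range(246,300,2)])
print(cast("wrist",[(318,v) for v in range(250,266,2)],.03,st)[:,1].round(4)); print(range(250,300,4),cast("wrist",[(318,v) for v in range(250,300,4)],.06,st)[:,1].round(4))
E
```

```text
[(246, [226, 73, 69]), (248, [226, 75, 71]), (250, [226, 75, 72]), (252, [224, 74, 70]), (254, [194, 104, 104]), (256, [173, 169, 172]), (258, [174, 174, 177]), (260, [174, 174, 177]), (262, [175, 175, 178]), (264, [175, 175, 177]), (266, [195, 195, 198]), (268, [239, 239, 240]), (270, [240, 240, 241]), (272, [241, 241, 242]), (274, [240, 240, 241]), (276, [240, 241, 242]), (278, [240, 240, 241]), (280, [240, 241, 242]), (282, [237, 237, 238]), (284, [209, 210, 213]), (286, [239, 239, 240]), (288, [240, 241, 241]), (290, [240, 241, 241]), (292, [240, 241, 242]), (294, [240, 240, 241]), (296, [240, 240, 241]), (298, [241, 241, 242])]
[0.1225 0.1215 0.1205 0.1195 0.1186 0.1176 0.1166 0.1156]
range(250, 300, 4) [0.1309 0.1293 0.1277 0.1261 0.1244 0.1228 0.1211 0.1194 0.1177 0.116
 0.1143 0.1126 0.1109]
```

Row 284 (y≈0.117) is probably the tube's top end edge, and the slide arithmetic agrees. The gap is then about 3.5 mm, so I continue gently.

```bash
python3 -m jog '[{"dp":[-0.1,1,0],"dr":[0,0,0],"gripper":20},{"dp":[0,0,0],"dr":[0,0,0],"gripper":20},{"dp":[0,0,0],"dr":[0,0,0],"gripper":20}]' | grep -E "pos|force"
python3 -m jog '[{"dp":[-0.1,1,0],"dr":[0,0,0],"gripper":20},{"dp":[0,0,0],"dr":[0,0,0],"gripper":20},{"dp":[0,0,0],"dr":[0,0,0],"gripper":20}]'| grep -E "pos|force"
python3 -m jog '[{"dp":[0,1,0],"dr":[0,0,0],"gripper":20},{"dp":[0,0,0],"dr":[0,0,0],"gripper":20},{"dp":[0,0,0],"dr":[0,0,0],"gripper":20}]'| grep -E "pos|force"
```

```text
tool_pos: [0.6151, 0.1037, 0.0399]
ft_force: [-2.1, -5.0, 5.1]
grasp_force: 12.0
tool_pos: [0.615, 0.1047, 0.0399]
ft_force: [-1.7, -4.1, 5.3]
grasp_force: 12.0
tool_pos: [0.615, 0.1057, 0.0399]
ft_force: [-2.2, -5.0, 5.3]
grasp_force: 12.0
```

```bash
python3 - <<'E'
from h import *
st=r.read_state(); q,_=r.read_camera("wrist")
print([(v,q[v,318].tolist()[:2]) for v in range(252,296,2)])
c=q[225:325,252:386,::-1]; cv2.imwrite("pics/w6.png",cv2.resize(c,None,fx=5.9,fy=5.9,interpolation=cv2.INTER_CUBIC))
E
```

```text
[(252, [227, 74]), (254, [227, 74]), (256, [227, 76]), (258, [225, 74]), (260, [204, 97]), (262, [176, 171]), (264, [175, 175]), (266, [176, 176]), (268, [176, 176]), (270, [175, 175]), (272, [230, 230]), (274, [241, 241]), (276, [241, 241]), (278, [240, 241]), (280, [240, 241]), (282, [237, 237]), (284, [208, 208]), (286, [239, 240]), (288, [241, 241]), (290, [240, 241]), (292, [240, 240]), (294, [241, 241])]
```

View pics/w6.png

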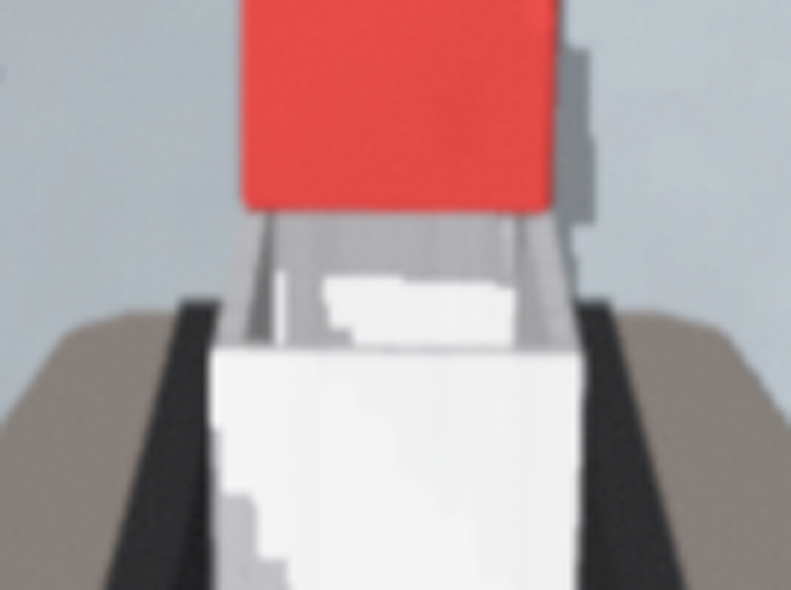

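The crop shows the open end of the hollow tube, with its top edge at row 284 moving with the gripper, and the red stop's edge now at row 261. The computed gap is about 0–1 mm, so I continue until the force jumps.

```bash
python3 -m jog '[{"dp":[0,1,0],"dr":[0,0,0],"gripper":20},{"dp":[0,0,0],"dr":[0,0,0],"gripper":20},{"dp":[0,0,0],"dr":[0,0,0],"gripper":20}]' | grep -E "pos|force"
python3 -m jog '[{"dp":[-0.1,1,0],"dr":[0,0,0],"gripper":20},{"dp":[0,0,0],"dr":[0,0,0],"gripper":20},{"dp":[0,0,0],"dr":[0,0,0],"gripper":20}]'| grep -E "pos|force"
python3 - <<'E'
from h import *
q,_=r.read_camera("wrist")
print([(v,q[v,318].tolist()[:2]) for v in list(range(258,270))+list(range(280,290))])
E
```

```text
tool_pos: [0.615, 0.1062, 0.0399]
ft_force: [-2.9, -7.5, 6.4]
grasp_force: 12.0
tool_pos: [0.6149, 0.1063, 0.0399]
ft_force: [-1.3, -11.6, 5.6]
grasp_force: 12.0
[(258, [226, 74]), (259, [226, 75]), (260, [223, 74]), (261, [203, 85]), (262, [171, 127]), (263, [169, 161]), (264, [174, 173]), (265, [176, 175]), (266, [176, 176]), (267, [176, 176]), (268, [176, 177]), (269, [175, 175]), (280, [241, 241]), (281, [241, 241]), (282, [238, 238]), (283, [222, 223]), (284, [212, 212]), (285, [231, 231]), (286, [239, 239]), (287, [241, 241]), (288, [241, 241]), (289, [241, 241])]
```

Contact: the tool stalled at y=0.1063 and the force rose to 11.6 N. I release, lift and go to a viewpoint over the handles.

```bash
python3 -m jog '[{"dp":[0,0,0],"dr":[0,0,0],"gripper":50},{"dp":[0,0,0],"dr":[0,0,0],"gripper":50},{"dp":[0,0,0],"dr":[0,0,0],"gripper":50},{"dp":[0,0,0],"dr":[0,0,0],"gripper":50},{"dp":[0,0,20],"dr":[0,0,0],"gripper":50},{"dp":[0,0,40],"dr":[0,0,0],"gripper":50},{"dp":[0,-10,45],"dr":[0,0,0],"gripper":50},{"dp":[0,-20,45],"dr":[0,0,0],"gripper":50}]'
python3 -m jog '[{"dp":[0,-50,0],"dr":[0,0,0],"gripper":100},{"dp":[0,-50,0],"dr":[0,0,0],"gripper":100},{"dp":[0,-50,0],"dr":[0,0,0],"gripper":100},{"dp":[0,-50,0],"dr":[0,0,0],"gripper":100},{"dp":[0,-50,0],"dr":[0,0,0],"gripper":100},{"dp":[-8,-40,10],"dr":[0,0,0],"gripper":100},{"dp":[0,0,0],"dr":[0,0,0],"gripper":100},{"dp":[0,0,0],"dr":[0,0,0],"gripper":100},{"dp":[0,0,0],"dr":[0,0,0],"gripper":100}]'
python3 look.py w7
python3 - <<'E'
from h import *
for f in("w2","w7"):
    z=np.load(f+".npz"); g=cv2.cvtColor(z["p"],cv2.COLOR_RGB2GRAY); ex=np.array([-.064,.998]); ey=np.array([-.998,-.064]); pv=np.array([.598,-.0773])
    for xf in(-.095,-.105,-.115):
        w=pv+ex*xf; uv=proj("wrist",[[*w,.054]],z)[0]; u,v=uv.round().astype(int)
        L=g[v,u-45:u+45]>150; e=np.where(np.diff(L.astype(int)))[0]+u-44.5
        if len(e)==0: print(f,xf,g[v,u-45:u+45:3]); continue
        W=cast("wrist",[(a,v) for a in e],.054,z)[:,:2]-pv
        print(f,xf,uv.round(1),e,(W@ey*1000).round(1),(W@ex*1000).round(0)[:2])
E
```

```text
t: 12.4
tool_pos: [0.6147, 0.0793, 0.1906]
ee_rot: [-0.0, 0.683, 0.731, -0.0]
ft_force: [-0.2, 0.3, -0.8]
opening: 0.0461
grasp_force: 0.0
t: 13.3
tool_pos: [0.607, -0.2103, 0.1989]
ee_rot: [-0.0, 0.683, 0.73, 0.0]
ft_force: [-0.2, 0.1, -0.4]
opening: 0.0921
grasp_force: 0.0
13.3 [ 0.607  -0.2103  0.1989] [-4.000e-04  6.832e-01  7.303e-01  1.000e-04] [-0.23  0.14 -0.42] [-0.34  0.39  1.61  0.    1.14 -0.4 ]
blue [352.8  74.8] [337, 62, 31, 28, 794] [ 0.6256 -0.09  ]
yel [355.3 234. ] [338, 215, 35, 39, 1122] [ 0.6361 -0.2122]
orange [487.8  57.4] [471, 0, 34, 120, 3679] [ 0.7258 -0.0728]
orange [438.4 205. ] [429, 153, 18, 97, 174] [ 0.7046 -0.1871]
w2 -0.095 [308.3 170.8] [287.5 298.5 314.5 325.5] [ 20.4   9.6  -6.1 -16.8] [-95. -95.]
w2 -0.105 [308.4 181.1] [287.5 298.5 314.5 325.5] [ 20.6   9.7  -6.  -16.9] [-105. -105.]
w2 -0.115 [308.4 191.3] [287.5 298.5 314.5 325.5] [ 20.7   9.8  -6.  -16.9] [-115. -115.]
w7 -0.095 [318.7 180.5] [293.5 306.5 342.5 355.5] [ 19.8   9.6 -18.6 -28.8] [-95. -95.]
w7 -0.105 [318.7 193.3] [293.5 306.5 343.5 357.5] [ 19.9   9.6 -19.6 -30.6] [-105. -105.]
w7 -0.115 [318.7 205.8] [293.5 306.5 345.5 358.5] [ 20.    9.7 -21.4 -31.7] [-115. -115.]
```

The handles measure as expected, with the squeeze centre at about (0.6028,-0.182). I go down with the fingers straddling them.

```bash
python3 -m jog '[{"dp":[-5,28,-10],"dr":[0,0,0],"gripper":100},{"dp":[0,0,-35],"dr":[0,0,0],"gripper":100},{"dp":[0,0,-45],"dr":[0,0,0],"gripper":100},{"dp":[0,0,-40],"dr":[0,0,0],"gripper":100},{"dp":[0,0,-25],"dr":[0,0,0],"gripper":100},{"dp":[0,0,-12],"dr":[0,0,0],"gripper":100},{"dp":[0,0,0],"dr":[0,0,0],"gripper":100},{"dp":[0,0,0],"dr":[0,0,0],"gripper":100}]'
python3 -m jog '[{"dp":[0,0,0],"dr":[0,0,0],"gripper":45},{"dp":[0,0,0],"dr":[0,0,0],"gripper":45},{"dp":[0,0,0],"dr":[0,0,0],"gripper":45},{"dp":[0,0,0],"dr":[0,0,0],"gripper":45},{"dp":[0,0,0],"dr":[0,0,0],"gripper":45},{"dp":[0,0,0],"dr":[0,0,0],"gripper":45}]' 35
```

```text
t: 14.15
tool_pos: [0.603, -0.1832, 0.0333]
ee_rot: [0.001, 0.683, 0.73, 0.0]
ft_force: [-0.6, 0.1, 0.6]
opening: 0.092
grasp_force: 0.0
t: 14.75
tool_pos: [0.6053, -0.1844, 0.0336]
ee_rot: [0.003, 0.683, 0.73, 0.002]
ft_force: [10.4, -1.9, -0.4]
opening: 0.0461
grasp_force: 5.0
```

```bash
python3 -m jog '[{"dp":[0,0,0],"dr":[0,0,0],"gripper":38},{"dp":[0,0,0],"dr":[0,0,0],"gripper":38},{"dp":[0,0,0],"dr":[0,0,0],"gripper":38},{"dp":[0,0,0],"dr":[0,0,0],"gripper":38}]' 35
```

```text
t: 15.15
tool_pos: [0.6028, -0.1847, 0.0335]
ee_rot: [0.001, 0.684, 0.73, 0.0]
ft_force: [-1.8, -4.3, 8.2]
opening: 0.0354
grasp_force: 17.2
```

```bash
python3 -m jog '[{"dp":[0,0,0],"dr":[0,0,0],"gripper":28},{"dp":[0,0,0],"dr":[0,0,0],"gripper":28},{"dp":[0,0,0],"dr":[0,0,0],"gripper":28},{"dp":[0,0,0],"dr":[0,0,0],"gripper":28},{"dp":[0,0,0],"dr":[0,0,0],"gripper":28}]' 40
```

```text
t: 15.65
tool_pos: [0.6013, -0.1848, 0.0335]
ee_rot: [0.0, 0.684, 0.73, -0.001]
ft_force: [-5.2, -5.0, 13.0]
opening: 0.032
grasp_force: 40.1
```

The handles have closed past the last tooth to the stop. I release, lift and check.

```bash
python3 -m jog '[{"dp":[0,0,0],"dr":[0,0,0],"gripper":45},{"dp":[0,0,0],"dr":[0,0,0],"gripper":70},{"dp":[0,0,0],"dr":[0,0,0],"gripper":100},{"dp":[0,0,0],"dr":[0,0,0],"gripper":100},{"dp":[0,0,0],"dr":[0,0,0],"gripper":100},{"dp":[0,0,0],"dr":[0,0,0],"gripper":100},{"dp":[0,0,20],"dr":[0,0,0],"gripper":100},{"dp":[0,-5,45],"dr":[0,0,0],"gripper":100},{"dp":[0,-10,50],"dr":[0,0,0],"gripper":100},{"dp":[4,-12,50],"dr":[0,0,0],"gripper":100},{"dp":[0,0,0],"dr":[0,0,0],"gripper":100},{"dp":[0,0,0],"dr":[0,0,0],"gripper":100}]'
python3 look.py w8
python3 - <<'E'
from h import *
for f in("w8",):
    z=np.load(f+".npz"); g=cv2.cvtColor(z["p"],cv2.COLOR_RGB2GRAY); ex=np.array([-.064,.998]); ey=np.array([-.998,-.064]); pv=np.array([.598,-.0773])
    for xf in(-.095,-.105,-.115):
        w=pv+ex*xf; u,v=proj("wrist",[[*w,.054]],z)[0].round().astype(int)
        e=np.where(np.diff((g[v,u-45:u+45]>150).astype(int)))[0]+u-44.5
        W=cast("wrist",[(a,v) for a in e],.054,z)[:,:2]-pv; print(xf,e,(W@ey*1000).round(1))
E
```

```text
t: 16.85
tool_pos: [0.6064, -0.2104, 0.1959]
ee_rot: [0.001, 0.684, 0.73, 0.0]
ft_force: [-0.4, -0.1, -0.3]
opening: 0.0921
grasp_force: 0.0
16.85 [ 0.6064 -0.2104  0.1959] [1.100e-03 6.835e-01 7.299e-01 5.000e-04] [-0.42 -0.06 -0.3 ] [-0.34  0.39  1.62  0.    1.13 -0.4 ]
blue [351.9  74.3] [337, 60, 31, 29, 864] [ 0.6247 -0.0905]
yel [332.7 237.9] [317, 220, 33, 37, 1147] [ 0.6179 -0.2161]
orange [489.3  57.1] [472, 0, 34, 119, 3706] [ 0.7258 -0.0735]
orange [439.3 204.5] [430, 153, 18, 98, 179] [ 0.7043 -0.1867]
-0.095 [293.5 306.5 326.5 339.5] [ 19.7   9.6  -5.9 -16. ]
-0.105 [293.5 306.5 326.5 339.5] [ 19.9   9.7  -5.9 -16.1]
-0.115 [293.5 306.5 326.5 339.5] [ 20.    9.8  -6.  -16.3]
```

Handles are parallel again with 36 mm over their outer sides, so the clamp is locked at 0.14. Next I check that the tube is still against the red stop.

```bash
python3 -m jog '[{"dp":[2,50,0],"dr":[0,0,0],"gripper":100},{"dp":[2,50,0],"dr":[0,0,0],"gripper":100},{"dp":[2,50,0],"dr":[0,0,0],"gripper":100},{"dp":[2,50,0],"dr":[0,0,0],"gripper":100},{"dp":[0,50,0],"dr":[0,0,0],"gripper":100},{"dp":[0,50,0],"dr":[0,0,0],"gripper":100},{"dp":[0,0,0],"dr":[0,0,0],"gripper":100},{"dp":[0,0,0],"dr":[0,0,0],"gripper":100}]' | head -2
python3 look.py w9
python3 - <<'E'
from h import *
z=np.load("w9.npz"); p=z["p"]
u=int(round(proj("wrist",[[.6145,.118,.06]],z)[0,0])); print(u,proj("wrist",[[.6145,.1205,.06],[.6145,.1205,.03]],z))
cv2.imwrite("pics/w9c.png",cv2.resize(p[60:360,200:440,::-1],None,fx=2,fy=2,interpolation=cv2.INTER_CUBIC))
E
```

```text
t: 17.7
tool_pos: [0.6124, 0.0909, 0.1926]
17.7 [0.6124 0.0909 0.1926] [-0.001   0.6823  0.7311 -0.0016] [-0.45 -0.84  0.48] [ 0.15  0.37  1.66 -0.    1.11  0.08]
red [323.9 176.4] [310, 164, 29, 25, 701] [0.6131 0.1307]
red [200.2 225. ] [169, 175, 64, 101, 3605] [0.511  0.0825]
blue [574.7  61. ] [499, 0, 141, 124, 15709] [0.7978 0.2306]
blue [319.8 414. ] [308, 413, 25, 3, 72] [ 0.6255 -0.0965]
orange [424.1 287.5] [410, 225, 34, 143, 2154] [0.7055 0.0432]
orange [300.9 301.1] [296, 290, 11, 24, 202] [0.6007 0.0233]
orange [434.7 421.4] [423, 413, 23, 19, 342] [ 0.7331 -0.0889]
orange [408.2 446.2] [388, 436, 47, 27, 462] [ 0.7117 -0.1182]
325 [[325.22035321 193.79659018]
 [324.74807963 188.88051075]]
```

View pics/w9c.png

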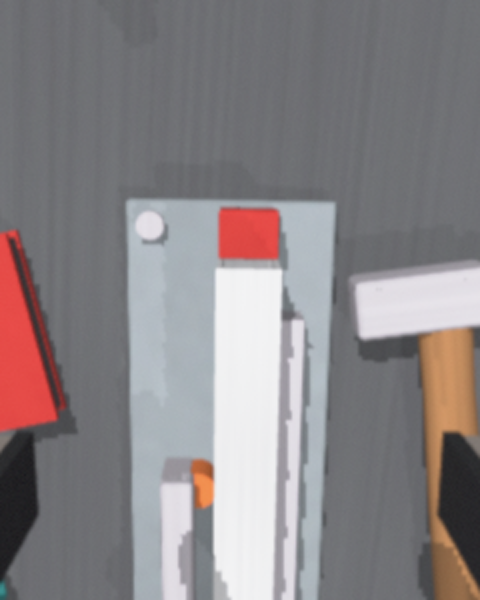

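The check crop shows the tube's top edge at row 193.5 and the red edge at row 189, which is what contact predicts (193.8 and 188.9). The orange pad presses the tube against the fence. Handing in.

```bash
python3 -c "
from workcell import r
print(r.finish_job())"
```

```text
the job is handed in; nothing more can be done
None
```

The tube lies against the red stop and the clamp is locked at its last tooth (0.14), gripping it; the job was handed in at about 18 s of robot time, with the robot clear and none of the other things moved by it.

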